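Gather the topping shakers into their caddy

ROBOT

A 7-joint arm with a two-finger parallel gripper is mounted at the origin on the work surface. World frame = base frame: x ahead of the robot, y to its left, z up, the work surface at z = 0. Lengths are in m, angles in rad, forces in N, time in s.
With the tool pointing down it reaches from about 0.4 to 0.85 m from the base axis. Payload 4.5 kg.
Tool frame: the origin (TCP) lies at the very end of the fingers, on their centre line; the grasp point (between the pads) lies 19 mm behind it; x points along the fingers, z is the direction in which the jaws open and shut, and the axes are right-handed (so a half turn about x gives the same grasp; the last joint's range is limited). The gripper opens to 85 mm and grips with 20 to 120 N. Pads are 22 mm wide; open, the fingers measure 114 mm over their backs; the gripper's body (76 mm by 85 mm) begins 54 mm behind the grasp point. The pads swing forward as they close: fully open they stand 13 mm farther back than shut.
Start: joints at [-1.233, 0.689, -0.195, 1.565, 0.157, 0.902, -0.215], TCP at [0.187, 0.596, 0.231] pointing down, gripper open.
Joint ranges: [-3.01, 3.01], [-0.46, 2.08], [-1.47, 1.51], [0.13, 2.56], [-1, 4.14], [0.04, 2.09], [-2.66, 2.66]. Speed limits (rad/s): [2.57, 2.57, 3.14, 3.14, 3.14, 3.14, 3.14].

INTERFACE

Orientations are given as a 3x3 rotation matrix whose columns are the frame's x, y, z axes.
In Python, from plant import get_obs, capture, camera_info, finish_job gives the robot as it stands.
- The arm moves only by the shell command python3 -m crank 'ROWS' [OPENING] [FORCE]. ROWS is JSON, a list of rows, each a list of 4 numbers: the shift along the tool's x, y, z in mm, then the turn about the tool's x in degrees. In form: [[dx, dy, dz, spin], ...]. A call has 1 to 20 rows; each row shifts and turns the commanded pose from where the row before left it, along the tool's axes as they then stand; what a row does not reach is not made up. A row lasts 1/8 s, in which the tool goes at most 62.5 mm and 10.7 degrees, less where a joint would pass 70% of its speed; a pose out of reach is approached as far as the arm can. A call with a gripper value outside its range is refused whole. OPENING is the opening, from 0 (shut) to 1 (fully open), set as the call begins (- or left out, the last holds). The fingers move at their own pace and stop on an object; FORCE is the grip in N (left out, the last holds). Time passes only in rows, so rows that do not move let the fingers close. It gives the time, the measured TCP pose, the force and the opening at its end, in the units of the state.
- get_obs(): the state, without advancing time (a new reading comes with each control period).
- capture(name): name is "side" or "top"; returns the picture (384x512x3 uint8, red, green, blue); there is no depth.
- camera_info(name): a dict with "fx", "fy", "cx", "cy" (pixels), "eye" and "attitude" of the camera in the world. Camera axes: x right, y down, z forward; pixel columns grow to the right and rows downward; lengths in m; the calibration is good to about 2 mm. A picture is of the moment at which its call begins. camera_info takes no time and is no camera call.
- finish_job(): hands the job in, once; it reports no verdict.
The state is a dict: "t": time; "joint_positions": joint angles; "joint_velocities": joint speeds; "joint_torque": joint torques, N m; "position": TCP position; "eef_rot": TCP orientation; "force": force on the tool from outside, world axes, zero at the start; "torque": the same for the moment, N m; "opening": finger opening in m.
Only numpy, scipy, OpenCV 4.12 (cv2) and the standard library are available. Lean on these libraries where they do the work, as an engineer would, in place of code of your own. Each camera call takes 0.05 s, during which the arm holds its last target.

TASK

Tidy the doughnut topping station: stand the three shakers (the steel cans with domed, perforated lids) in the caddy, each fully down in the round well made for its size - large in the largest, medium in the middle-sized, small in the smallest. Keep the shakers upright and set them down rather than dropping them. Leave the look-alikes - the canister with the knobbed lid, the open beaker and the screw-capped flask - standing where they are.

Things in the scene. Friction and masses are not known exactly. Their poses are not given: they have to be found in the camera images.
- shaker_large_center (a point): Large topping shaker, loose: upright round steel can, 64 mm in diameter, 94 mm tall, straight sides, slightly domed lid (top 9 mm) perforated with rings of dark holes; about 280 g, less or more by how full it is. Point: on its axis, half-way up, 47 mm above its underside; z up along its axis. Stands upright on the counter (z = 0) at the start.
- shaker_medium_center (a point): Medium topping shaker, loose: upright round steel can, 52 mm in diameter, 88 mm tall, straight sides, slightly domed lid (top 9 mm) perforated with rings of dark holes; about 200 g, less or more by how full it is. Point: on its axis, half-way up, 44 mm above its underside; z up along its axis. Stands upright on the counter (z = 0) at the start.
- shaker_small_center (a point): Small topping shaker, loose: upright round steel can, 40 mm in diameter, 82 mm tall, straight sides, slightly domed lid (top 9 mm) perforated with rings of dark holes; about 140 g, less or more by how full it is. Point: on its axis, half-way up, 41 mm above its underside; z up along its axis. Stands upright on the counter (z = 0) at the start.
- well_large_floor (a point): Well for the large shaker: white plastic insert 113 mm square with a round recess 80 mm wide, 20 mm deep, floor grey. Fixed in the long low steel caddy beside the other two, in any order, middles 114 mm apart. Point: middle of the recess floor, where the shaker's underside stands, 7 mm above the counter; recess rim 20 mm higher, caddy edge 22 mm. z up, y along the caddy, x across it. Cannot move.
- well_medium_floor (a point): Well for the medium shaker: white plastic insert 113 mm square with a round recess 68 mm wide, 20 mm deep, floor grey. Fixed in the long low steel caddy beside the other two, in any order, middles 114 mm apart. Point: middle of the recess floor, where the shaker's underside stands, 7 mm above the counter; recess rim 20 mm higher, caddy edge 22 mm. z up, y along the caddy, x across it. Cannot move.
- well_small_floor (a point): Well for the small shaker: white plastic insert 113 mm square with a round recess 56 mm wide, 20 mm deep, floor grey. Fixed in the long low steel caddy beside the other two, in any order, middles 114 mm apart. Point: middle of the recess floor, where the shaker's underside stands, 7 mm above the counter; recess rim 20 mm higher, caddy edge 22 mm. z up, y along the caddy, x across it. Cannot move.
- canister_center (a point): Look-alike that stays where it is, loose: steel canister 64 mm in diameter, 90 mm tall in all, with a flat unperforated lid and a small dark knob (16 mm wide, 11 mm high) in its middle. Point: on its axis, 45 mm above its underside; z up.
- beaker_center (a point): Look-alike that stays where it is, loose: open steel beaker without a lid, 52 mm in diameter, 86 mm tall, empty. Point: on its axis, half-way up, 43 mm above its underside; z up.
- flask_center (a point): Look-alike that stays where it is, loose: aluminium flavour flask 40 mm in diameter, 84 mm tall, its shoulders drawn in to a black screw cap 22 mm wide. Point: on its axis, half-way up, 42 mm above its underside; z up.
Mind the look-alikes: they are no part of the job. What is shaped like the part that bears well_large_floor but green or orange is not meant.

How it is judged:
By the outcome, as a careful person would: the job done as asked, in the order asked, and still so for the second after the job is handed in, with the robot touching nothing.
It also fails if it takes over 83 s, if anything falls off the work surface, if the arm or the gripper's body presses on something with over 40 N, if the wrist force passes 120 N, or if a joint passes its speed limit or range.

## Working session

There is one attempt and no reset: what is moved stays moved. The work goes in short steps, Python scripts to look and compute and a shell command to move; the robot and the scene stay as the last step left them, time stands still between calls to the robot, and variables do not carry over. Pictures are saved under pics/ and viewed, and the job is handed in when it is done.

```bash
mkdir -p pics; ls; python3 - <<'E'
from plant import get_obs, capture, camera_info
import cv2, numpy as np
np.set_printoptions(precision=4,suppress=True)
o=get_obs()
for k,v in o.items(): print(k,np.array(v))
for n in("top","side"):
    print(camera_info(n)); cv2.imwrite(f"pics/{n}0.png",capture(n)[:,:,::-1])
E
```

```text
pics
t 0.0
joint_positions [-1.2332  0.69   -0.1945  1.5664  0.1573  0.9025 -0.2151]
joint_velocities [-0.0004 -0.0019 -0.0005  0.0009  0.0005  0.0017  0.0004]
joint_torque [  0.0002 -53.9605  -1.2668 -15.8543   0.009    0.0093   0.    ]
position [0.1868 0.5957 0.2305]
eef_rot [[-0.0004 -0.9542  0.2991]
 [-0.0018  0.2991  0.9542]
 [-1.     -0.0001 -0.0019]]
force [0.3373 0.273  0.0236]
torque [ 0.0268 -0.0182 -0.0475]
opening 0.08541867381761778
{'fx': 456.1287084719475, 'fy': 456.1287084719475, 'cx': 254.8693268660695, 'cy': 187.0794202698652, 'eye': array([ 0.3226, -0.0376,  1.6722]), 'attitude': array([[ 0.0147, -0.9947,  0.1015],
       [-0.9999, -0.014 ,  0.007 ],
       [-0.0056, -0.1016, -0.9948]])}
{'fx': 366.73172589190114, 'fy': 366.73172589190114, 'cx': 264.0665938786485, 'cy': 188.4605397891624, 'eye': array([0.4304, 0.7053, 0.7567]), 'attitude': array([[-0.9987, -0.0288,  0.0415],
       [-0.05  ,  0.6843, -0.7275],
       [-0.0075, -0.7286, -0.6849]])}
```

View pics/top0.png

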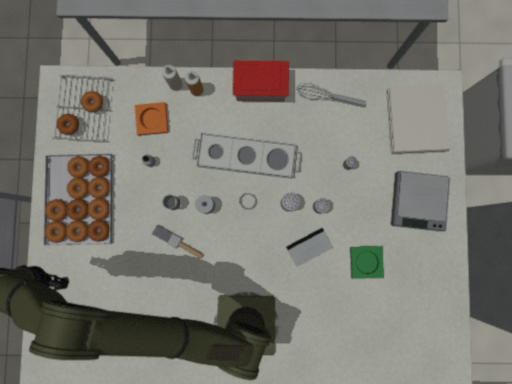

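View pics/side0.png

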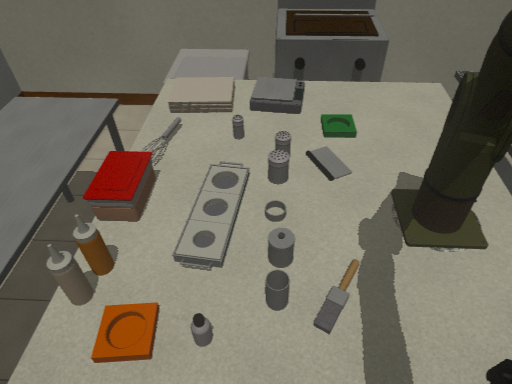

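```bash
python3 - <<'E'
import cv2, numpy as np
a=cv2.imread("pics/top0.png")[120:225,130:380]; b=cv2.imread("pics/side0.png")[100:290,170:330]
cv2.imwrite("pics/ctop.png",cv2.resize(a,None,fx=3.2,fy=3.2,interpolation=cv2.INTER_CUBIC))
cv2.imwrite("pics/cside.png",cv2.resize(b,None,fx=3.1,fy=3.1,interpolation=cv2.INTER_CUBIC))
E
```

```text
(no output)
```

View pics/ctop.png

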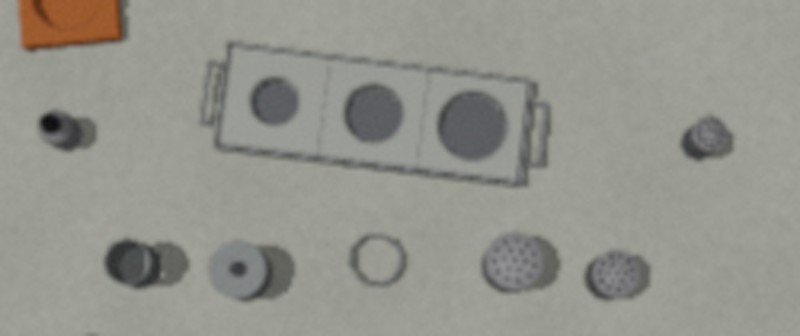

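View pics/cside.png

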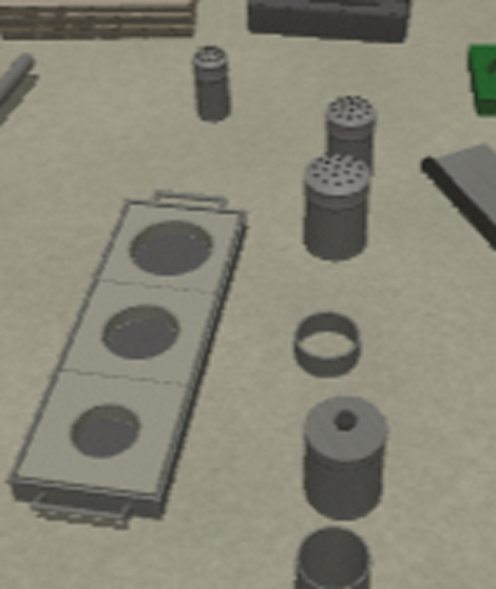

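Candidates (top picture): shakers are the perforated lids, large (291,202), medium (322,206), small (352,162). Look-alikes are the canister (205,204, knob), beaker (171,202, open), flask (148,160, black cap), and a loose ring at (248,201). Caddy wells: small (215,152), medium (246,155), large (278,159). The orange (151,118) and green (367,262) inserts are decoys. The close crops agree: domed, holed lids on the three chosen cans.

```bash
cat > h.py <<'E'
import cv2, numpy as np
from plant import get_obs, capture, camera_info
np.set_printoptions(precision=4,suppress=True)
def ray(n,u,v):
    c=camera_info(n); d=np.array(c['attitude'])@[(u-c['cx'])/c['fx'],(v-c['cy'])/c['fy'],1]
    return np.array(c['eye']),d/np.linalg.norm(d)
def onz(n,u,v,z):
    e,d=ray(n,u,v); return e+d*(z-e[2])/d[2]
def tri(a,b):
    e1,d1=ray("top",*a); e2,d2=ray("side",*b)
    s=np.linalg.lstsq(np.c_[d1,-d2],e2-e1,rcond=None)[0]
    p,q=e1+s[0]*d1,e2+s[1]*d2
    return (p+q)/2, np.linalg.norm(p-q)
E
python3 - <<'E'
from h import *
for n in("top","side"):
    im=cv2.imread(f"pics/{n}0.png").astype(int)
    b,g,r=[im[:,:,i] for i in range(3)]
    m=((b-g>=2)&(abs(r-g)<25)&(r+g+b>150)).astype(np.uint8)*255
    cv2.imwrite(f"pics/m{n}.png",m)
    k,l,s,c=cv2.connectedComponentsWithStats(cv2.morphologyEx(m,cv2.MORPH_CLOSE,np.ones((3,3))))
    for i in range(1,k):
        if s[i,4]>60 and s[i,4]<3000: print(n,s[i],c[i],onz(n,*c[i],0.007)[:2],onz(n,*c[i],0.085)[:2])
for p in [(290,190),(291,202),(278,159),(246,120),(276,190)]: print(p, cv2.imread("pics/top0.png")[p[1],p[0]])
E
```

```text
top [210 146  12  12 121] [215.5289 151.5455] [0.6226 0.1217] [0.6086 0.1142]
top [239 148  16  16 199] [246.3166 155.392 ] [0.6098 0.0075] [0.5963 0.0054]
top [268 150  20  20 293] [277.0648 159.1638] [ 0.5972 -0.1062] [ 0.5844 -0.103 ]
top [ 45 155  30  48 941] [ 57.17   177.3783] [0.5182 0.7035] [0.509  0.6688]
top [346 157  11  11  72] [350.4583 162.1111] [ 0.59   -0.3768] [ 0.5774 -0.3609]
top [392 172  14  54 308] [396.8344 201.4903] [ 0.4469 -0.545 ] [ 0.4411 -0.5212]
top [282 193  17  18 207] [289.9517 201.3575] [ 0.4418 -0.1549] [ 0.4362 -0.1494]
top [   0  194   22   75 1292] [  8.7655 230.4241] [0.321  0.8689] [0.3211 0.8264]
top [315 199  14  13 141] [321.4539 205.3404] [ 0.4289 -0.2699] [ 0.4239 -0.2591]
top [427 219  19  12 168] [436.3869 224.6726] [ 0.3646 -0.6869] [ 0.3626 -0.6565]
top [153 226  19  15 159] [162.1384 233.1384] [0.3194 0.3089] [0.3196 0.2926]
top [ 58 238  41   6 100] [ 78.54 241.87] [0.2834 0.6118] [0.2852 0.5814]
(290, 190) [152 160 159]
(291, 202) [137 135 135]
(278, 159) [99 95 93]
(246, 120) [150 159 157]
(276, 190) [149 157 156]
```

```bash
cd pics; python3 -c "
import cv2,numpy as np
cv2.imwrite('mm.png',np.hstack([cv2.imread('mtop.png')[100:300,120:400],cv2.imread('mside.png')[90:290,160:360]]))"
```

```text
(no output)
```

View pics/mm.png

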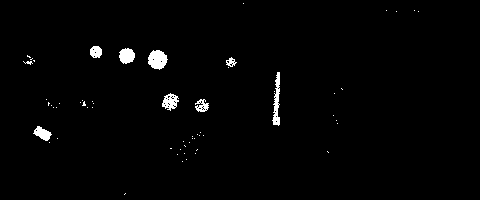

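```bash
python3 - <<'E'
from h import *
im=cv2.imread("pics/top0.png")
g=cv2.resize(cv2.cvtColor(im,6),None,fx=8,fy=8,interpolation=cv2.INTER_CUBIC)
for nm,u,v,R in(("S",215.5,151.5,28),("M",246.3,155.4,34),("L",277,159.2,40)):
    x0,y0=int(u-15),int(v-15)
    c=g[y0*8:(y0+30)*8,x0*8:(x0+30)*8]
    _,m=cv2.threshold(c,128,255,cv2.THRESH_BINARY_INV)
    k,l,s,ce=cv2.connectedComponentsWithStats(m)
    i=l[int((v-y0)*8),int((u-x0)*8)]
    cs,_=cv2.findContours((l==i).astype(np.uint8),0,1)
    (a,b),r=cv2.minEnclosingCircle(max(cs,key=len)); bx=s[i]
    f=lambda q,w:((q+.5)/8-.5)
    uu,vv=x0+(a+.5)/8-.5,y0+(b+.5)/8-.5; e=cv2.fitEllipse(max(cs,key=len))
    print(nm,uu,vv,r/8/456*1650,np.array(e[1])/8/456*1650/2,onz("top",uu,vv,.027),onz("top",x0+(ce[i][0]+.5)/8-.5,y0+(ce[i][1]+.5)/8-.5,.027))
a=im[140:215,280:365]; b=cv2.imread("pics/side0.png")[105:190,225:300]
cv2.imwrite("pics/za.png",cv2.resize(a,None,fx=9,fy=8,interpolation=cv2.INTER_CUBIC)[:600])
cv2.imwrite("pics/zb.png",cv2.resize(b,None,fx=7,fy=7,interpolation=cv2.INTER_CUBIC))
E
```

```text
S 215.1578950881958 151.17105293273926 28.886235858264726 [28.0474 28.2966] [0.6204 0.1212 0.027 ] [0.6205 0.1212 0.027 ]
M 246.02217388153076 154.92019653320312 35.040447900169774 [34.0862 34.199 ] [0.6081 0.0081 0.027 ] [0.6082 0.0078 0.027 ]
L 277.0567407608032 158.71655178070068 40.8005532465483 [39.9938 40.2918] [ 0.5956 -0.1054  0.027 ] [ 0.5954 -0.1054  0.027 ]
```

View pics/za.png

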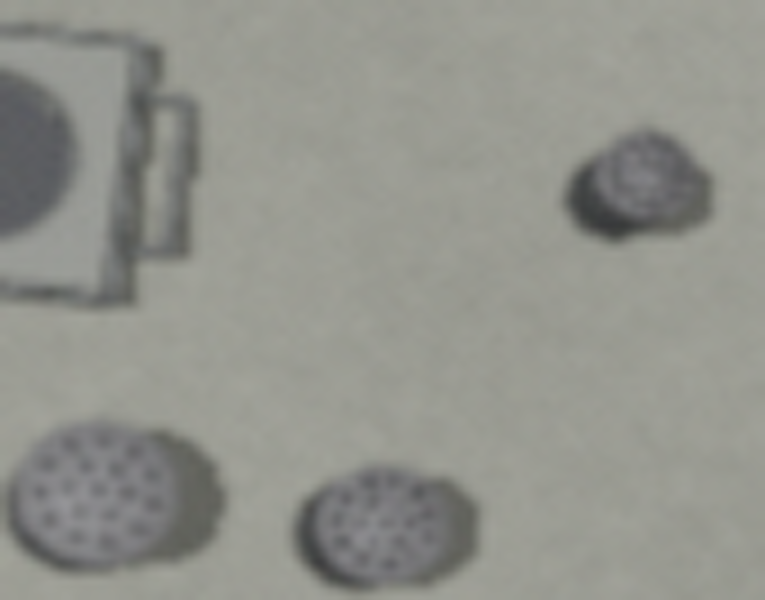

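View pics/zb.png

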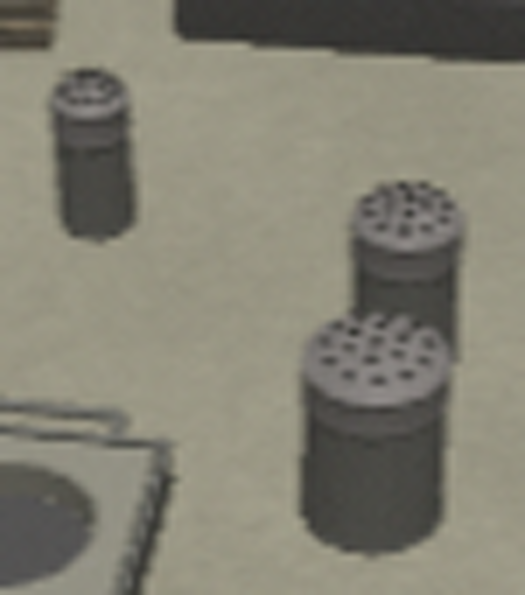

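```bash
python3 - <<'E'
from h import *
a=lambda x,y:(280+(x+.5)/9-.5,140+(y+.5)/8-.5)
b=lambda x,y:(225+(x+.5)/7-.5,105+(y+.5)/7-.5)
for nm,t,c,s,h,foot,R in(("L",(98,490),(99,490),(371,358),.094,(371,552),.032),("M",(383,522),(380,524),(409,213),.088,None,.026),("S",(644,176),(644,177),(89,90),.082,(97,241),.02)):
    print(nm,"tri",*tri(a(*t),b(*s)),"apex",onz("top",*a(*t),h)[:2],"rim",onz("top",*a(*c),h-.009)[:2])
    if foot:
        p=onz("side",*b(*foot),0); e=camera_info("side")["eye"][:2]; d=p[:2]-e; print("  foot axis",p[:2]+d/np.linalg.norm(d)*R)
w=np.array([[.6204,.1212],[.6082,.008],[.5955,-.1054]]); d=w[0]-w[2]; print("caddy yaw",np.degrees(np.arctan2(-d[0],d[1])))
E
```

```text
L tri [ 0.4383 -0.1511  0.0848] 0.0001318642877590375 apex [ 0.4375 -0.1504] rim [ 0.4382 -0.1515]
  foot axis [ 0.4364 -0.1546]
M tri [ 0.4248 -0.2617  0.0821] 0.0024045561939256663 apex [ 0.4256 -0.2609] rim [ 0.4253 -0.261 ]
S tri [ 0.5804 -0.3646  0.078 ] 0.00018897257955085954 apex [ 0.5799 -0.3638] rim [ 0.5809 -0.3657]
  foot axis [ 0.582  -0.3684]
caddy yaw -6.2708029076818645
```

```bash
cat >> h.py <<'E'
def go(*ps):
    o=get_obs(); p=np.array(o['position']); R=np.array(o['eef_rot'])
    print("t",o['t'],"p",p,"q",np.array(o['joint_positions']),"F",np.array(o['force']),"op",o['opening'],"tilt",np.degrees(np.arccos(-R[2,0])))
    print("R",R[:,2])
    for q in ps:
        q=np.array(q); print("->",q,"mm",np.round(R.T@(q-p)*1000,1)); p=q
E
python3 -c "
from h import *
go([.45,.30,.23],[.438,-.151,.23],[.438,-.151,.05])"
```

```text
t 0.1 p [0.1868 0.5958 0.2305] q [-1.2332  0.6899 -0.1945  1.5663  0.1573  0.9025 -0.2151] F [-0.5087  0.1563 -0.2234] op 0.0853419231015595 tilt 0.0978204826913811
R [ 0.2991  0.9542 -0.0017]
-> [0.45 0.3  0.23] mm [   0.9 -339.6 -203.5]
-> [ 0.438 -0.151  0.23 ] mm [   0.8 -123.4 -433.9]
-> [ 0.438 -0.151  0.05 ] mm [180.    0.    0.3]
```

```bash
python3 -m crank '[[0,-17,-10,0],[0,-34,-20,0],[0,-34,-20,0],[0,-34,-20,0],[0,-34,-20,0],[0,-34,-20,0],[0,-34,-20,0],[0,-34,-20,0],[0,-34,-20,0],[0,-34,-20,0],[0,-17,-13,0],[0,0,0,0]]' 1 40
python3 -c "
from h import *
go([.438,-.151,.23])"
```

```text
t: 1.6
position: [0.452, 0.2975, 0.2311]
eef_rot: [[0.0, -0.953, 0.304], [-0.002, 0.304, 0.953], [-1.0, -0.001, -0.002]]
force: [-0.4, -0.4, 0.4]
opening: 0.0852
t 1.6 p [0.452  0.2975 0.2311] q [-0.5193  0.5831 -0.2412  1.8176  0.1936  0.765   0.3991] F [-0.4488 -0.4437  0.4127] op 0.08522835341841768 tilt 0.12090452533140394
R [ 0.3043  0.9526 -0.0019]
-> [ 0.438 -0.151  0.23 ] mm [   2.  -123.2 -431.5]
```

```bash
python3 -m crank '[[0,-5,-16,0],[0,-10,-36,0],[0,-10,-36,0],[0,-10,-36,0],[0,-10,-36,0],[0,-10,-36,0],[0,-10,-36,0],[0,-10,-36,0],[0,-10,-36,0],[0,-10,-36,0],[0,-10,-36,0],[0,-10,-36,0],[0,-8,-19,0],[0,0,0,0]]'
python3 - <<'E'
from h import *
go([.438,-.151,.13],[.438,-.151,.046])
for n in("top","side"): cv2.imwrite(f"pics/{n}1.png",capture(n)[:,:,::-1])
E
```

```text
t: 3.35
position: [0.4383, -0.1481, 0.2312]
eef_rot: [[-0.0, -0.954, 0.301], [-0.0, 0.301, 0.954], [-1.0, 0.0, -0.0]]
force: [0.5, 0.8, -0.4]
opening: 0.0853
t 3.35 p [ 0.4383 -0.1481  0.2312] q [ 0.4266  0.4923 -0.3012  2.0336  0.235   0.6483  1.2356] F [ 0.5286  0.8464 -0.3614] op 0.08528047493639511 tilt 0.02954712208973445
R [ 0.3012  0.9536 -0.0005]
-> [ 0.438 -0.151  0.13 ] mm [101.2  -0.6  -2.8]
-> [ 0.438 -0.151  0.046] mm [84. -0.  0.]
```

View pics/side1.png

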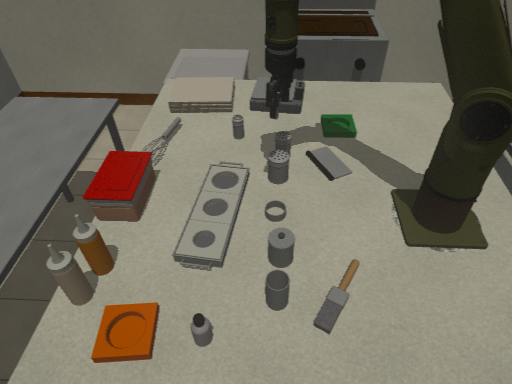

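The side picture shows the open gripper at (275,105), over the large shaker (278,165) with nothing in the way below. Descending to grasp it.

```bash
python3 -m crank '[[20,0,-3,0],[35,0,0,0],[35,0,0,0],[25,0,0,0],[20,0,0,0],[20,0,0,0],[20,0,0,0],[12,0,0,0],[0,0,0,0]]'
python3 -c "
from h import *
go([.438,-.151,.044])"
```

```text
t: 4.58
position: [0.438, -0.1488, 0.0439]
eef_rot: [[-0.001, -0.955, 0.297], [0.001, 0.297, 0.955], [-1.0, 0.001, 0.0]]
force: [-0.4, 0.6, 0.1]
opening: 0.0853
t 4.575 p [ 0.438  -0.1488  0.0439] q [ 0.27    0.8453 -0.068   2.1806  0.4041  0.1284  1.0923] F [-0.439   0.5706  0.0717] op 0.0852809301916803 tilt 0.08052400226771372
R [0.2975 0.9547 0.0004]
-> [ 0.438 -0.151  0.044] mm [-0.1 -0.7 -2.1]
```

```bash
python3 -m crank '[[0,-1,-2,0],[0,0,0,0],[0,0,0,0],[0,0,0,0],[0,0,0,0],[0,0,0,0],[0,0,0,0],[0,0,0,0]]' 0 40
python3 -m crank '[[-5,0,0,0],[-10,0,0,0],[-15,0,0,0],[-25,0,0,0],[-30,0,0,0],[-30,0,0,0],[-15,0,0,0],[0,0,0,0]]'
python3 - <<'E'
from h import *
go([.5955,-.1054,.174])
for n in("top","side"): cv2.imwrite(f"pics/{n}2.png",capture(n)[:,:,::-1])
E
```

```text
t: 5.58
position: [0.4392, -0.1522, 0.0451]
eef_rot: [[0.002, -0.954, 0.299], [-0.0, 0.299, 0.954], [-1.0, -0.002, 0.0]]
force: [0.1, 1.3, 6.9]
opening: 0.0632
t: 6.58
position: [0.4389, -0.1525, 0.1755]
eef_rot: [[0.002, -0.954, 0.3], [-0.001, 0.3, 0.954], [-1.0, -0.003, 0.0]]
force: [-0.4, -0.3, -2.5]
opening: 0.0631
t 6.575 p [ 0.4389 -0.1525  0.1755] q [ 0.4062  0.5869 -0.2651  2.0941  0.3112  0.4946  1.1746] F [-0.4019 -0.2888 -2.4809] op 0.06309113351658185 tilt 0.1459417768600753
R [0.2998 0.954  0.    ]
-> [ 0.5955 -0.1054  0.174 ] mm [   1.9 -135.2   91.9]
```

View pics/side2.png

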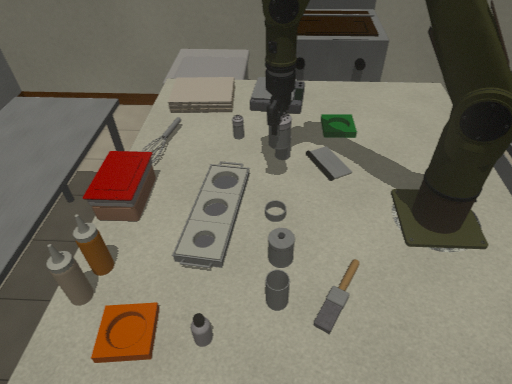

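```bash
python3 - <<'E'
import cv2
b=cv2.imread("pics/side2.png")[60:180,220:320]; a=cv2.imread("pics/top2.png")[130:250,240:360]
import numpy as np
cv2.imwrite("pics/z2.png",np.hstack([cv2.resize(x,(390,468)) for x in(a,b)]))
E
```

```text
(no output)
```

View pics/z2.png

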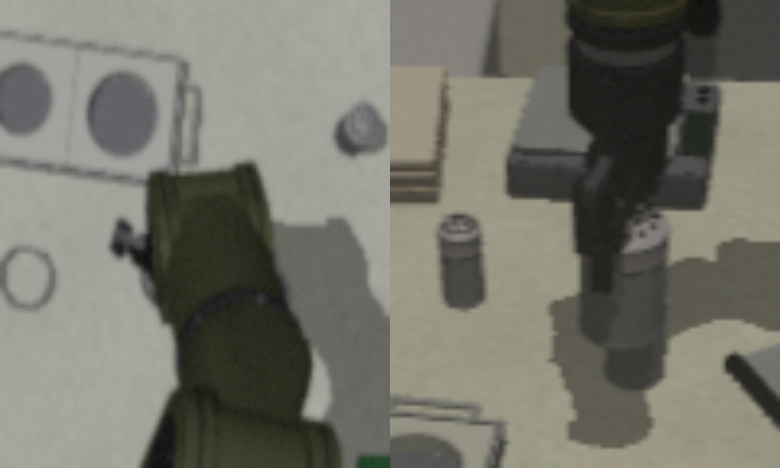

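```bash
cat >> h.py <<'E'
def proj(n,p):
    c=camera_info(n); q=np.array(c['attitude']).T@(np.array(p)-c['eye']); return np.round([c['fx']*q[0]/q[2]+c['cx'],c['fy']*q[1]/q[2]+c['cy']],1)
E
python3 -c "
from h import *
for p in [(.4389,-.1525,.13),(.4389,-.1525,.224),(.4253,-.261,0),(.4253,-.261,.088),(.4389,-.1525,.1755)]:
  for n in('side','top'): print(p,n,proj(n,p))
"; python3 - <<'E'
import cv2
b=cv2.imread("pics/side2.png")[60:180,240:320]
cv2.imwrite("pics/z3.png",cv2.resize(b,(400,600),interpolation=cv2.INTER_CUBIC))
E
```

```text
(0.4389, -0.1525, 0.13) side [277.7 143. ]
(0.4389, -0.1525, 0.13) top [291.8 199.7]
(0.4389, -0.1525, 0.224) side [278.3 114.6]
(0.4389, -0.1525, 0.224) top [294.  197.5]
(0.4253, -0.261, 0) side [281.8 155.5]
(0.4253, -0.261, 0) top [318.7 206.4]
(0.4253, -0.261, 0.088) side [282.5 133.5]
(0.4253, -0.261, 0.088) top [322.1 204.9]
(0.4389, -0.1525, 0.1755) side [277.9 129.7]
(0.4389, -0.1525, 0.1755) top [292.9 198.6]
```

View pics/z3.png

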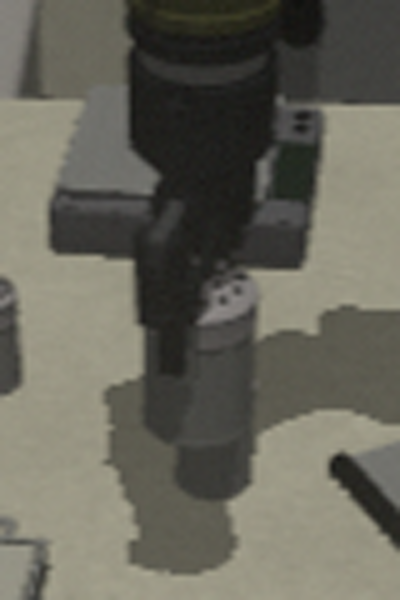

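```bash
python3 -c "
from h import *
for p in [(.438,-.151,.05),(.438,-.151,.08),(.4389,-.1525,.15),(.4389,-.1525,.2),(.4339,-.154,.2),(.4339,-.154,.15)]:
  print(p,proj('side',p))
im=cv2.imread('pics/side2.png'); 
for v in (127,135,140,144): print(v,im[v,262:298].sum(1)//3)
im=cv2.imread('pics/side0.png'); 
for v in (165,170,176): print(v,im[v,262:298].sum(1)//3)
"
```

```text
(0.438, -0.151, 0.05) [277.5 164.8]
(0.438, -0.151, 0.08) [277.6 157. ]
(0.4389, -0.1525, 0.15) [277.8 137.3]
(0.4389, -0.1525, 0.2) [278.1 122.2]
(0.4339, -0.154, 0.2) [279.9 122. ]
(0.4339, -0.154, 0.15) [279.6 137. ]
127 [147 143 142 144 145 147 122  61  55  46  36  33  35  34  36  46  56  63
  77  77  78  79  75  74  75  78  73  62  77 117 119  85  84  83  84  85]
135 [146 147 147 143 145 122  78  57  56  54  55  55  52  45  52  63  62  61
  70  70  70  68  67  68  67  66  62  63  70  83  86  86  84  87  85  84]
140 [88 88 88 85 86 88 78 59 55 57 56 56 57 56 56 57 63 70 67 70 70 69 68 69
 67 64 62 60 70 83 86 87 86 88 89 86]
144 [ 87  87  85  87  87  87  73  56  56  57  57  56  56  58  64  71  70  70
  68  71  71  68  67  67  65  64  62  63  76  87  89  88  90  91 118 146]
165 [148 148 148 148 148 138 102  61  60  71  78  78  80  80  80  82  81  83
  79  77  80  77  81  75  68  63  95 132 145 144 143 144 142 141 142 142]
170 [146 145 147 145 144 122  73  63  64  66  67  69  68  71  70  71  72  73
  72  70  70  70  72  68  67  64 109 148 145 143 141 142 143 141 140 140]
176 [150 150 149 148 149 122  69  64  66  63  65  71  68  72  70  72  73  73
  72  72  71  70  71  66  65  63 109 145 144 147 147 148 145 143 142 143]
```

```bash
python3 -m crank '[[0,-9,6,0],[0,-20,13,0],[0,-20,14,0],[0,-20,14,0],[0,-20,14,0],[0,-20,13,0],[0,-19,12,0],[0,-10,6,0],[0,0,0,0],[0,0,0,0]]'
python3 -m crank '[[10,0,0,0],[20,0,0,0],[20,0,0,0],[20,0,0,0],[10,0,0,0],[0,0,0,0]]'
python3 - <<'E'
from h import *
go([.598,-.106,.053])
for n in("top","side"): cv2.imwrite(f"pics/{n}4.png",capture(n)[:,:,::-1])
b=cv2.imread("pics/side4.png")[100:260,160:300]
cv2.imwrite("pics/z4.png",cv2.resize(b,(525,600),interpolation=cv2.INTER_CUBIC))
E
```

```text
t: 7.92
position: [0.5966, -0.1061, 0.1738]
eef_rot: [[-0.002, -0.954, 0.3], [-0.0, 0.3, 0.954], [-1.0, 0.002, -0.001]]
force: [-1.3, 0.1, -3.0]
opening: 0.0629
t: 8.68
position: [0.597, -0.1057, 0.0936]
eef_rot: [[-0.002, -0.954, 0.299], [0.0, 0.299, 0.954], [-1.0, 0.002, -0.0]]
force: [0.4, 0.3, -2.6]
opening: 0.0631
t 8.675 p [ 0.597  -0.1057  0.0936] q [ 0.2275  0.8537 -0.2283  1.7282  0.3084  0.5967  1.0849] F [ 0.3597  0.2597 -2.5902] op 0.06309190535905693 tilt 0.09838095890833774
R [ 0.2992  0.9542 -0.0004]
-> [ 0.598 -0.106  0.053] mm [40.6 -1.1  0. ]
```

View pics/z4.png

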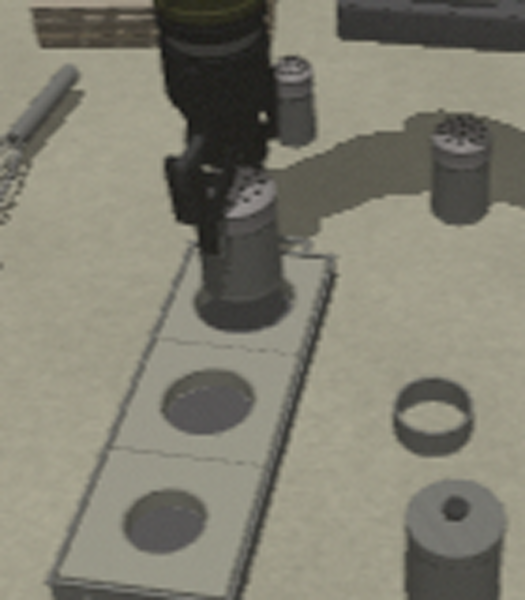

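View pics/top4.png

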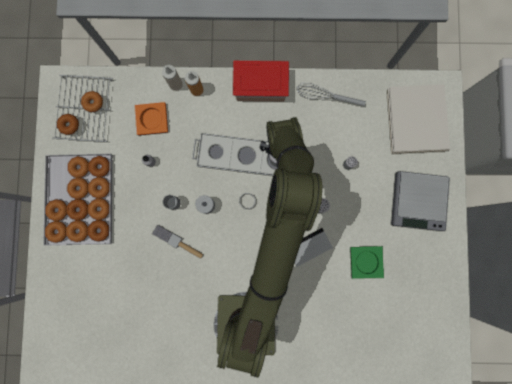

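Side crop: the can spans 201–284 and the well 194–295, so the can is centred to about 2 mm and upright. Lowering it.

```bash
python3 -m crank '[[8,0,0,0],[10,0,0,0],[8,0,0,0],[6,0,0,0],[4,0,0,0],[0,0,0,0],[0,0,0,0]]'
python3 -c "
from h import *
go()"
```

```text
t: 9.65
position: [0.598, -0.1056, 0.0585]
eef_rot: [[0.0, -0.954, 0.299], [0.0, 0.299, 0.954], [-1.0, -0.0, 0.0]]
force: [0.8, 0.1, -1.8]
opening: 0.063
t 9.65 p [ 0.598  -0.1056  0.0585] q [ 0.2151  0.907  -0.2069  1.7398  0.3266  0.5283  1.0689] F [ 0.8487  0.0707 -1.7503] op 0.06304459576943601 tilt 0.02282224373843404
R [0.2991 0.9542 0.0001]
```

```bash
python3 -m crank '[[2,0,0,0],[2,0,0,0],[1,0,0,0],[0,0,0,0],[0,0,0,0]]';python3 -m crank '[[1,0,0,0],[0,0,0,0],[0,0,0,0]]';python3 -m crank '[[1,0,0,0],[0,0,0,0],[0,0,0,0]]'

```

```text
t: 10.28
position: [0.5978, -0.1056, 0.0533]
eef_rot: [[0.0, -0.954, 0.299], [0.0, 0.299, 0.954], [-1.0, -0.0, 0.0]]
force: [0.8, -0.0, -1.2]
opening: 0.0629
t: 10.65
position: [0.5978, -0.1056, 0.0523]
eef_rot: [[0.0, -0.954, 0.299], [0.0, 0.299, 0.954], [-1.0, -0.0, 0.0]]
force: [0.7, -0.1, -1.5]
opening: 0.0631
t: 11.02
position: [0.5978, -0.1056, 0.0522]
eef_rot: [[0.0, -0.954, 0.299], [-0.0, 0.299, 0.954], [-1.0, -0.0, -0.0]]
force: [-1.3, -0.0, 6.7]
opening: 0.063
```

```bash
python3 -m crank '[[0,0,0,0],[0,0,0,0],[0,0,0,0],[0,0,0,0],[0,0,0,0]]' 1
python3 -m crank '[[-10,0,0,0],[-25,0,0,0],[-35,0,0,0],[-40,0,0,0],[-40,0,0,0],[-15,0,0,0],[0,0,0,0]]'
python3 - <<'E'
from h import *
go([.4253,-.261,.214],[.4253,-.261,.041])
for n in("side",): cv2.imwrite(f"pics/{n}5.png",capture(n)[:,:,::-1])
b=cv2.imread("pics/side5.png")[100:260,160:300]
cv2.imwrite("pics/z5.png",cv2.resize(b,(525,600),interpolation=cv2.INTER_CUBIC))
E
```

```text
t: 11.65
position: [0.5978, -0.1056, 0.0512]
eef_rot: [[-0.0, -0.954, 0.299], [0.0, 0.299, 0.954], [-1.0, 0.0, 0.0]]
force: [-0.6, -0.4, 0.6]
opening: 0.0855
t: 12.52
position: [0.5981, -0.1057, 0.2171]
eef_rot: [[0.002, -0.954, 0.299], [-0.0, 0.299, 0.954], [-1.0, -0.002, 0.0]]
force: [0.2, 0.1, -0.7]
opening: 0.0853
t 12.525 p [ 0.5981 -0.1057  0.2171] q [ 0.2626  0.688  -0.2888  1.6355  0.243   0.8517  1.1423] F [ 0.1502  0.0692 -0.7136] op 0.08526335661136562 tilt 0.10521066056980524
R [0.2993 0.9542 0.0003]
-> [ 0.4253 -0.261   0.214 ] mm [   2.8  118.5 -199.9]
-> [ 0.4253 -0.261   0.041 ] mm [173.    0.3  -0. ]
```

View pics/z5.png

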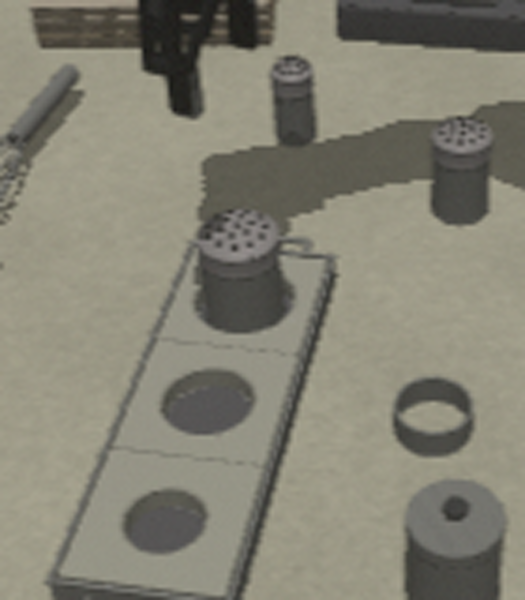

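Large shaker sits fully down in its well, crop (240,270), upright. Next the medium, at crop (460,170).

```bash
python3 -m crank '[[0,9,-15,0],[0,17,-28,0],[0,22,-37,0],[0,22,-37,0],[0,22,-37,0],[0,17,-28,0],[0,10,-18,0],[0,0,0,0]]'
python3 -m crank '[[20,0,0,0],[35,0,0,0],[35,0,0,0],[25,0,0,0],[20,0,0,0],[20,0,0,0],[15,0,0,0],[5,0,0,0],[0,0,0,0]]'
python3 -c "
from h import *
go([.4247,-.261,.041])"
```

```text
t: 13.58
position: [0.4212, -0.2624, 0.2152]
eef_rot: [[-0.004, -0.953, 0.303], [0.0, 0.303, 0.953], [-1.0, 0.004, -0.001]]
force: [-0.7, 0.5, 0.7]
opening: 0.0854
t: 14.7
position: [0.4245, -0.2606, 0.0411]
eef_rot: [[-0.0, -0.954, 0.299], [0.0, 0.299, 0.954], [-1.0, 0.0, 0.0]]
force: [-0.3, -0.2, 0.2]
opening: 0.0847
t 14.7 p [ 0.4245 -0.2606  0.0411] q [ 0.5327  0.863  -0.1224  2.0765  0.4264  0.2257  1.3033] F [-0.2549 -0.1713  0.2335] op 0.08468142664848331 tilt 0.019639226117626026
R [0.2988 0.9543 0.0003]
-> [ 0.4247 -0.261   0.041 ] mm [ 0.1 -0.3 -0.3]
```

```bash
python3 -m crank '[[0,0,0,0],[0,0,0,0],[0,0,0,0],[0,0,0,0],[0,0,0,0],[0,0,0,0],[0,0,0,0],[0,0,0,0]]' 0 40
python3 -m crank '[[-5,0,0,0],[-10,0,0,0],[-15,0,0,0],[-30,0,0,0],[-35,0,0,0],[-35,0,0,0],[-30,0,0,0],[-10,0,0,0],[0,0,0,0]]'
python3 - <<'E'
from h import *
go([.6082,.008,.211],[.6082,.008,.10])
for n in("side",): cv2.imwrite(f"pics/{n}6.png",capture(n)[:,:,::-1])
b=cv2.imread("pics/side6.png")[50:210,200:340]
cv2.imwrite("pics/z6.png",cv2.resize(b,(525,600),interpolation=cv2.INTER_CUBIC))
E
```

```text
t: 15.7
position: [0.4247, -0.2611, 0.0419]
eef_rot: [[0.001, -0.954, 0.299], [-0.001, 0.299, 0.954], [-1.0, -0.001, -0.0]]
force: [-0.7, -0.0, 6.0]
opening: 0.0513
t: 16.82
position: [0.4242, -0.261, 0.2116]
eef_rot: [[0.001, -0.954, 0.299], [-0.0, 0.299, 0.954], [-1.0, -0.001, -0.0]]
force: [0.7, -0.6, -1.8]
opening: 0.0507
t 16.825 p [ 0.4242 -0.261   0.2116] q [ 0.67    0.5667 -0.3302  1.9601  0.2885  0.6592  1.4249] F [ 0.6635 -0.5996 -1.8285] op 0.05073871629341613 tilt 0.04455397086042746
R [ 0.2994  0.9541 -0.0003]
-> [0.6082 0.008  0.211 ] mm [  0.6 -95.  311.7]
-> [0.6082 0.008  0.1   ] mm [111.    0.1   0. ]
```

View pics/z6.png

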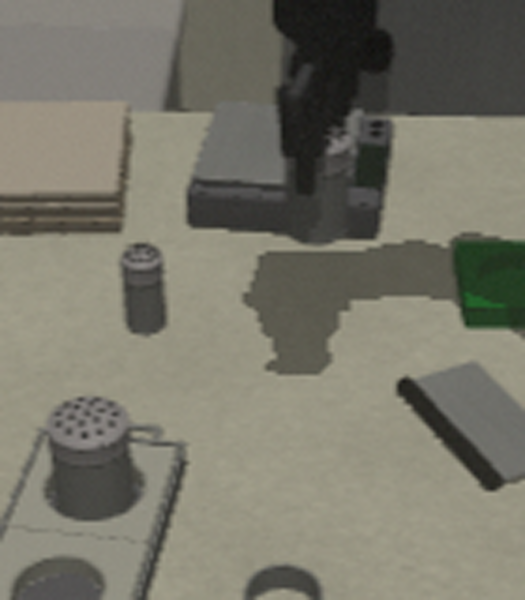

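Medium is held at crop (318,190), upright. Carrying it to the middle well.

```bash
python3 -m crank '[[0,-5,16,0],[0,-9,30,0],[0,-12,39,0],[0,-12,39,0],[0,-12,38,0],[0,-12,38,0],[0,-12,38,0],[0,-9,30,0],[0,-9,30,0],[0,-5,15,0],[0,0,0,0],[0,0,0,0]]'
python3 -m crank '[[15,0,0,0],[25,0,0,0],[30,0,0,0],[25,0,0,0],[15,0,0,0],[0,0,0,0]]'
python3 - <<'E'
from h import *
go([.61,.0085,.053])
for n in("side",): cv2.imwrite(f"pics/{n}7.png",capture(n)[:,:,::-1])
b=cv2.imread("pics/side7.png")[120:280,160:300]
cv2.imwrite("pics/z7.png",cv2.resize(b,(525,600),interpolation=cv2.INTER_CUBIC))
E
```

```text
t: 18.38
position: [0.6097, 0.0072, 0.2108]
eef_rot: [[-0.002, -0.954, 0.301], [-0.002, 0.301, 0.954], [-1.0, 0.001, -0.002]]
force: [-0.6, -0.4, -1.8]
opening: 0.0512
t: 19.12
position: [0.6095, 0.0082, 0.1]
eef_rot: [[-0.003, -0.954, 0.3], [-0.0, 0.3, 0.954], [-1.0, 0.002, -0.001]]
force: [-0.6, 0.2, -0.7]
opening: 0.0512
t 19.125 p [0.6095 0.0082 0.1   ] q [ 0.041   0.8477 -0.2323  1.7139  0.3027  0.618   0.9023] F [-0.6066  0.1613 -0.6993] op 0.05117948686728674 tilt 0.15356170855443324
R [ 0.2997  0.954  -0.0012]
-> [0.61   0.0085 0.053 ] mm [47.  -0.5  0.5]
```

View pics/z7.png

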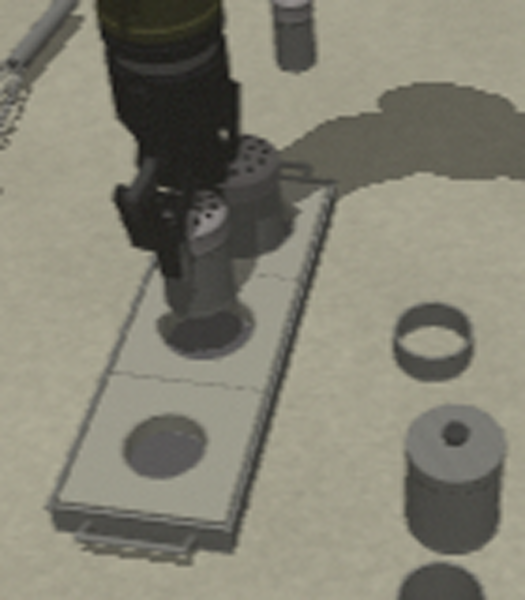

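Can 166–240 against well 160–255: about 2 mm left of centre. Lowering with a small correction.

```bash
python3 -m crank '[[8,1,0,0],[12,0.5,0,0],[10,0,0,0],[8,0,0,0],[5,0,0,0],[2,0,0,0],[0,0,0,0],[0,0,0,0]]'; python3 -m crank '[[2,0,0,0],[2,0,0,0],[1,0,0,0],[0,0,0,0],[0,0,0,0]]'
```

```text
t: 20.18
position: [0.6094, 0.0093, 0.0566]
eef_rot: [[0.001, -0.954, 0.299], [0.0, 0.299, 0.954], [-1.0, -0.001, 0.0]]
force: [0.2, 0.6, -1.8]
opening: 0.051
t: 20.8
position: [0.6092, 0.0093, 0.0513]
eef_rot: [[0.0, -0.954, 0.299], [0.0, 0.299, 0.954], [-1.0, -0.0, 0.0]]
force: [0.9, -0.1, -2.0]
opening: 0.051
```

```bash
python3 -m crank '[[1,0,0,0],[0,0,0,0],[0,0,0,0]]';python3 -m crank '[[1,0,0,0],[0,0,0,0],[0,0,0,0]]';python3 -m crank '[[1,0,0,0],[0,0,0,0],[0,0,0,0]]'
```

```text
t: 21.18
position: [0.6091, 0.0092, 0.0503]
eef_rot: [[0.0, -0.954, 0.299], [0.0, 0.299, 0.954], [-1.0, -0.0, 0.0]]
force: [0.0, -0.7, -2.8]
opening: 0.0507
t: 21.55
position: [0.6091, 0.0092, 0.0493]
eef_rot: [[-0.0, -0.954, 0.299], [0.0, 0.299, 0.954], [-1.0, 0.0, 0.0]]
force: [0.5, 0.3, -1.2]
opening: 0.0509
t: 21.92
position: [0.6093, 0.0092, 0.049]
eef_rot: [[0.0, -0.954, 0.299], [-0.0, 0.299, 0.954], [-1.0, -0.0, 0.0]]
force: [-1.7, -0.1, 6.2]
opening: 0.0509
```

```bash
python3 -m crank '[[0,0,0,0],[0,0,0,0],[0,0,0,0],[0,0,0,0],[0,0,0,0]]' 1
python3 -m crank '[[-10,0,0,0],[-25,0,0,0],[-35,0,0,0],[-40,0,0,0],[-40,0,0,0],[-15,0,0,0],[0,0,0,0]]'
python3 - <<'E'
from h import *
go([.580,-.366,.214],[.580,-.366,.038])
for n in("side",): cv2.imwrite(f"pics/{n}8.png",capture(n)[:,:,::-1])
b=cv2.imread("pics/side8.png")[100:260,160:300]
cv2.imwrite("pics/z8.png",cv2.resize(b,(525,600),interpolation=cv2.INTER_CUBIC))
E
```

```text
t: 22.55
position: [0.6091, 0.0093, 0.0482]
eef_rot: [[-0.0, -0.954, 0.299], [0.0, 0.299, 0.954], [-1.0, 0.0, 0.0]]
force: [0.7, 0.7, 0.8]
opening: 0.0855
t: 23.42
position: [0.6095, 0.0092, 0.2141]
eef_rot: [[0.002, -0.954, 0.299], [0.0, 0.299, 0.954], [-1.0, -0.002, 0.001]]
force: [-0.2, -1.4, -0.3]
opening: 0.0853
t 23.425 p [0.6095 0.0092 0.2141] q [ 0.071   0.6943 -0.2866  1.6318  0.2437  0.8489  0.9527] F [-0.1988 -1.42   -0.2841] op 0.08534168597243753 tilt 0.10661729331729589
R [0.2992 0.9542 0.0006]
-> [ 0.58  -0.366  0.214] mm [   0.   -84.1 -366.9]
-> [ 0.58  -0.366  0.038] mm [176.    0.3  -0.1]
```

View pics/z8.png

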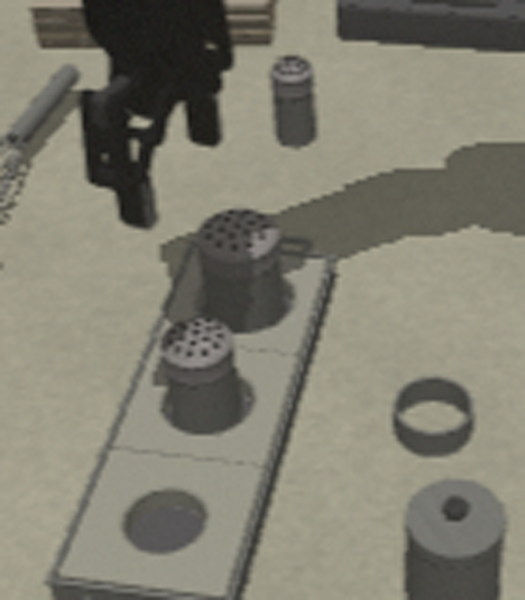

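Medium is down in the middle well, crop (203,380), upright. Now the small shaker at crop (294,100).

```bash
python3 -m crank '[[0,-4,-16,0],[0,-8,-35,0],[0,-10,-44,0],[0,-10,-44,0],[0,-10,-44,0],[0,-10,-44,0],[0,-10,-44,0],[0,-10,-44,0],[0,-8,-36,0],[0,-4,-16,0],[0,0,0,0],[0,0,0,0]]'
python3 -m crank '[[20,0,0,0],[30,0,0,0],[30,0,0,0],[16,0,0,0],[0,0,0,0]]'
python3 - <<'E'
from h import *
go([.5805,-.366,.038])
for n in("side",): cv2.imwrite(f"pics/{n}9.png",capture(n)[:,:,::-1])
b=cv2.imread("pics/side9.png")[60:180,180:300]
cv2.imwrite("pics/z9.png",cv2.resize(b,(600,600),interpolation=cv2.INTER_CUBIC))
E
```

```text
t: 24.98
position: [0.5801, -0.3635, 0.2129]
eef_rot: [[-0.0, -0.955, 0.296], [0.002, 0.296, 0.955], [-1.0, 0.001, 0.002]]
force: [-0.2, 0.6, 0.4]
opening: 0.0855
t: 25.6
position: [0.5794, -0.3645, 0.1164]
eef_rot: [[-0.002, -0.955, 0.297], [0.002, 0.297, 0.955], [-1.0, 0.002, 0.001]]
force: [-0.1, 0.3, 0.2]
opening: 0.0856
t 25.6 p [ 0.5794 -0.3645  0.1164] q [ 0.6419  0.914  -0.2954  1.4536  0.3187  0.8237  1.5059] F [-0.0728  0.2934  0.1896] op 0.0855804325173304 tilt 0.13463716707415102
R [0.2975 0.9547 0.001 ]
-> [ 0.5805 -0.366   0.038 ] mm [78.4 -1.7 -1.1]
```

View pics/z9.png

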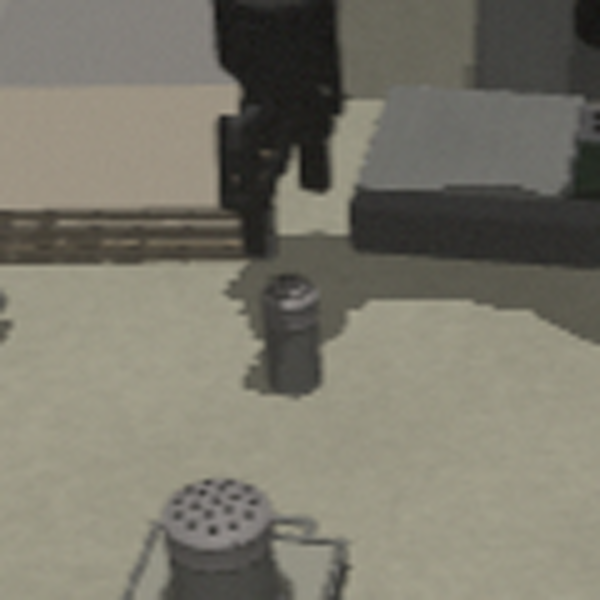

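Fingertips at (258,250) and (316,188) straddle the small shaker's lid (291,285). Descending.

```bash
python3 -m crank '[[10,-1,-1,0],[20,0,0,0],[20,0,0,0],[18,0,0,0],[10,0,0,0],[0,0,0,0]]'
python3 -m crank '[[0,0,0,0],[0,0,0,0],[0,0,0,0],[0,0,0,0],[0,0,0,0],[0,0,0,0],[0,0,0,0],[0,0,0,0]]' 0 40
python3 -m crank '[[-5,0,0,0],[-10,0,0,0],[-15,0,0,0],[-30,0,0,0],[-35,0,0,0],[-35,0,0,0],[-30,0,0,0],[-10,0,0,0],[0,0,0,0]]'
python3 - <<'E'
from h import *
go([.6205,.1212,.208],[.6205,.1212,.10])
for n in("side",): cv2.imwrite(f"pics/{n}10.png",capture(n)[:,:,::-1])
b=cv2.imread("pics/side10.png")[40:180,180:320]
cv2.imwrite("pics/z10.png",cv2.resize(b,(600,600),interpolation=cv2.INTER_CUBIC))
E
```

```text
t: 26.4
position: [0.5796, -0.367, 0.0381]
eef_rot: [[-0.002, -0.954, 0.299], [0.001, 0.299, 0.954], [-1.0, 0.002, 0.0]]
force: [-0.4, -0.2, 0.4]
opening: 0.0852
t: 27.4
position: [0.5808, -0.3674, 0.0401]
eef_rot: [[0.001, -0.954, 0.299], [-0.0, 0.299, 0.954], [-1.0, -0.001, -0.0]]
force: [-1.6, 0.5, 5.6]
opening: 0.0387
t: 28.52
position: [0.5802, -0.3674, 0.2097]
eef_rot: [[0.001, -0.954, 0.299], [-0.0, 0.299, 0.954], [-1.0, -0.001, -0.0]]
force: [-0.8, 0.5, -1.7]
opening: 0.0393
t 28.525 p [ 0.5802 -0.3674  0.2097] q [ 0.6565  0.8097 -0.324   1.3756  0.2776  1.      1.5433] F [-0.7995  0.535  -1.673 ] op 0.039275015661238845 tilt 0.045095720603356634
R [ 0.2992  0.9542 -0.0002]
-> [0.6205 0.1212 0.208 ] mm [  1.5 107.7 478.3]
-> [0.6205 0.1212 0.1   ] mm [108.    0.1   0. ]
```

View pics/z10.png

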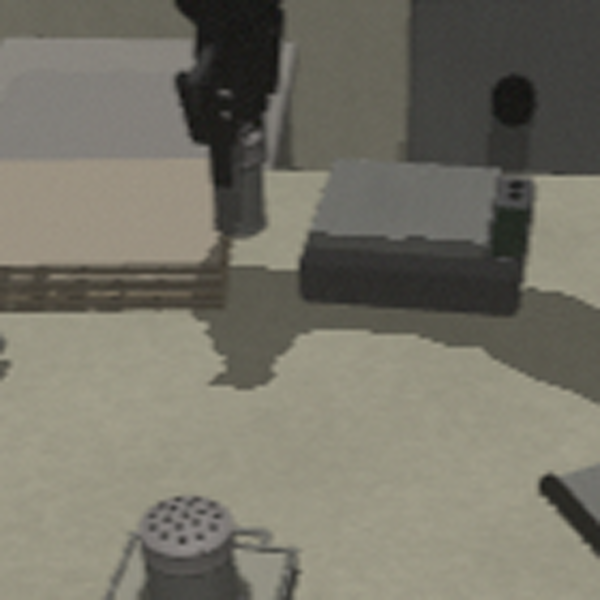

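Small shaker is held at (240,200), upright. Carrying it to the smallest well.

```bash
python3 -m crank '[[0,4,16,0],[0,7,32,0],[0,10,44,0],[0,10,44,0],[0,10,44,0],[0,10,44,0],[0,10,44,0],[0,10,44,0],[0,10,44,0],[0,10,44,0],[0,8,36,0],[0,5,26,0],[0,3,16,0],[0,0,0,0],[0,0,0,0]]'
python3 -m crank '[[15,0,0,0],[25,0,0,0],[30,0,0,0],[25,0,0,0],[15,0,0,0],[0,0,0,0]]'
python3 - <<'E'
from h import *
go([.621,.1215,.053])
for n in("side",): cv2.imwrite(f"pics/{n}11.png",capture(n)[:,:,::-1])
b=cv2.imread("pics/side11.png")[140:300,160:300]
cv2.imwrite("pics/z11.png",cv2.resize(b,(525,600),interpolation=cv2.INTER_CUBIC))
E
```

```text
t: 30.45
position: [0.6208, 0.1188, 0.2089]
eef_rot: [[-0.001, -0.954, 0.301], [-0.002, 0.301, 0.954], [-1.0, 0.0, -0.002]]
force: [-0.3, -0.6, -1.0]
opening: 0.0393
t: 31.2
position: [0.6201, 0.1199, 0.0979]
eef_rot: [[-0.003, -0.954, 0.3], [-0.001, 0.3, 0.954], [-1.0, 0.002, -0.002]]
force: [0.5, 0.4, -0.7]
opening: 0.0391
t 31.2 p [0.6201 0.1199 0.0979] q [-0.1397  0.8731 -0.2285  1.6438  0.287   0.6607  0.7489] F [ 0.5105  0.4439 -0.6862] op 0.03913990504755841 tilt 0.15817975476856602
R [ 0.2998  0.954  -0.0016]
-> [0.621  0.1215 0.053 ] mm [44.9 -0.4  1.8]
```

View pics/z11.png

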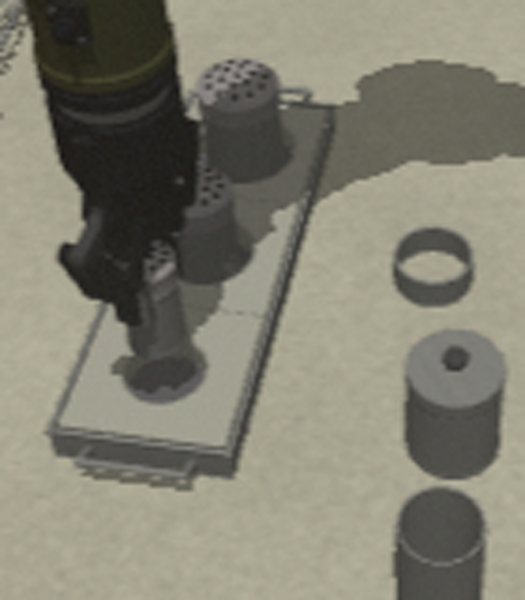

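Can 134–193 against well 124–206: centred within 1–2 mm. Lowering.

```bash
python3 -m crank '[[8,0,0.5,0],[12,0,0,0],[10,0,0,0],[8,0,0,0],[5,0,0,0],[2,0,0,0],[0,0,0,0],[0,0,0,0]]'; python3 -m crank '[[2,0,0,0],[1,0,0,0],[0,0,0,0],[0,0,0,0]]'; python3 -m crank '[[1,0,0,0],[0,0,0,0],[0,0,0,0]]'
```

```text
t: 32.25
position: [0.6215, 0.1213, 0.0546]
eef_rot: [[0.001, -0.954, 0.299], [0.0, 0.299, 0.954], [-1.0, -0.0, 0.0]]
force: [1.7, -0.3, -1.4]
opening: 0.0392
t: 32.75
position: [0.6212, 0.1213, 0.0513]
eef_rot: [[0.0, -0.954, 0.299], [0.0, 0.299, 0.954], [-1.0, -0.0, 0.0]]
force: [0.0, -0.0, -2.7]
opening: 0.0389
t: 33.12
position: [0.6212, 0.1213, 0.0503]
eef_rot: [[-0.0, -0.954, 0.299], [0.0, 0.299, 0.954], [-1.0, 0.0, 0.0]]
force: [-0.3, 0.1, -1.5]
opening: 0.0393
```

```bash
python3 -m crank '[[1,0,0,0],[1,0,0,0],[0,0,0,0],[0,0,0,0]]'; python3 -m crank '[[1,0,0,0],[0,0,0,0],[0,0,0,0]]'; python3 -m crank '[[1,0,0,0],[0,0,0,0],[0,0,0,0]]'
```

```text
t: 33.62
position: [0.6212, 0.1213, 0.0483]
eef_rot: [[0.0, -0.954, 0.299], [0.0, 0.299, 0.954], [-1.0, -0.0, 0.0]]
force: [0.1, 0.5, -1.8]
opening: 0.0391
t: 34.0
position: [0.6212, 0.1213, 0.0473]
eef_rot: [[-0.0, -0.954, 0.299], [0.0, 0.299, 0.954], [-1.0, 0.0, 0.0]]
force: [0.0, -0.6, -1.6]
opening: 0.039
t: 34.38
position: [0.6214, 0.1213, 0.047]
eef_rot: [[0.001, -0.954, 0.299], [-0.0, 0.299, 0.954], [-1.0, -0.001, 0.0]]
force: [-2.3, -1.6, 5.6]
opening: 0.0394
```

```bash
python3 -m crank '[[0,0,0,0],[0,0,0,0],[0,0,0,0],[0,0,0,0],[0,0,0,0]]' 1
python3 -m crank '[[-10,0,0,0],[-25,0,0,0],[-35,0,0,0],[-40,0,0,0],[-40,0,0,0],[-20,0,0,0],[0,10,10,0],[0,20,20,0],[0,30,30,0],[0,30,30,0],[0,30,30,0],[0,30,30,0],[0,30,30,0],[0,20,20,0],[0,10,10,0],[0,0,0,0],[0,0,0,0]]'
python3 - <<'E'
from h import *
go()
for n in("top","side",): cv2.imwrite(f"pics/{n}12.png",capture(n)[:,:,::-1])
b=cv2.imread("pics/side12.png")[100:350,150:310]
a=cv2.imread("pics/top12.png")[120:225,130:380]
cv2.imwrite("pics/z12.png",cv2.resize(b,(384,600),interpolation=cv2.INTER_CUBIC))
cv2.imwrite("pics/y12.png",cv2.resize(a,None,fx=3.2,fy=3.2,interpolation=cv2.INTER_CUBIC))
E
```

```text
t: 35.0
position: [0.6212, 0.1213, 0.0462]
eef_rot: [[-0.0, -0.954, 0.299], [0.0, 0.299, 0.954], [-1.0, 0.0, 0.0]]
force: [0.8, -0.2, -0.8]
opening: 0.0857
t: 37.12
position: [0.4846, 0.3826, 0.2159]
eef_rot: [[0.0, -0.954, 0.301], [-0.002, 0.301, 0.954], [-1.0, -0.001, -0.002]]
force: [0.9, 0.7, -0.2]
opening: 0.0857
t 37.125 p [0.4846 0.3826 0.2159] q [-0.6102  0.6998 -0.2392  1.6039  0.204   0.8635  0.3363] F [ 0.9393  0.7209 -0.191 ] op 0.08570971299408689 tilt 0.1026579572924444
R [ 0.3013  0.9535 -0.0016]
```

View pics/z12.png

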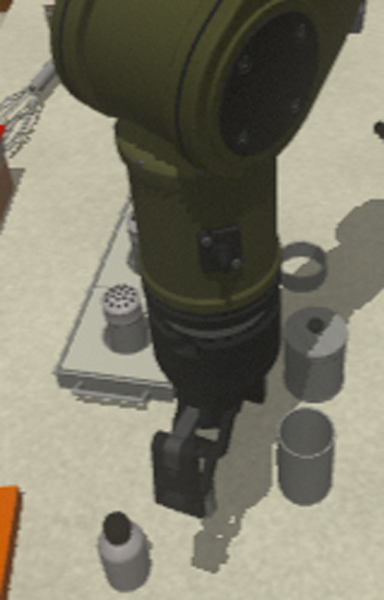

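View pics/y12.png

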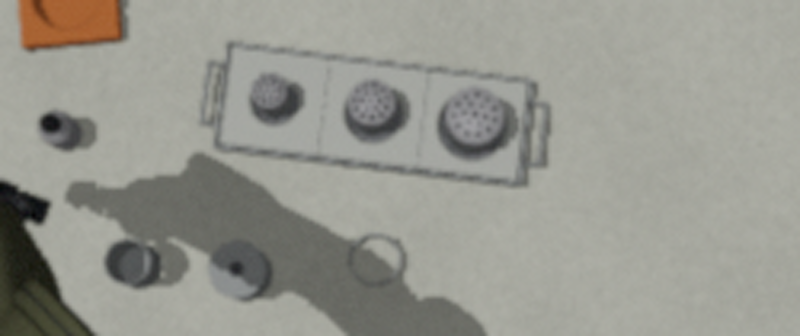

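The top crop shows all three lids inside their wells (small (270,97), medium (372,107), large (475,118)). The look-alikes are where they were: flask (60,130), beaker (132,263), canister (240,270). The gripper is clear, so I am handing in.

```bash
python3 -c "
from plant import finish_job; print(finish_job())"
```

```text
the job is handed in; nothing more can be done
None
```

All three shakers are standing upright in their own wells: large in the largest, medium in the middle one, small in the smallest. I handed the job in at about 37 s of the 83 s allowed.

- **Placing:** Each shaker was lowered slowly until the wrist felt the well floor, at about 6–7 N. The gripper height at that moment was 7 mm above its height at pick-up, which matches the well floor, so each shaker is fully down. Only then did I open the fingers.
- **Final check from above:** All three lids sit inside their wells. The canister, beaker, flask and loose ring are where they started, and the gripper is clear of everything.
- **What disagreed or wasn't seen:** The side camera put the cans up to about 5 mm off the top-camera positions before placing, which is within the wells' clearance of 8 mm all round. In the last side picture the arm hid the large and medium shakers, so their side check comes from pictures taken just after each was released.

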